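Sweep the jarrah offcuts into the bay

TASK

Clear the bench by the lathe: with the fingertips, sweep the three squared dark-wood offcuts along the bench top through the open side of the low three-sided offcut bay, until all three lie completely inside it. Only push them, never pick them up, and leave the round bowl blank, the turned knob, the calipers and everything else on the bench where they are.

Things in the scene. Friction and masses are not known exactly. Their poses are not given: they have to be found in the camera images.
- bay: offcut bay: three light-wood rails (12 mm thick, 28 mm high) fixed to the bench in a U, open on its own +y side, which faces roughly the robot's left (yaw varies a little). No floor or step: the bench top runs in. Origin: centre of the inside at bench height; inner faces of the side rails at x = -140 and +140 mm, of the back rail at y = -65 mm; mouth at y = +65 mm.
- offcut_a: squared block of dark jarrah, one of the three rectangular offcuts, 46 mm long (own x) x 36 mm wide (own y) x 24 mm high, about 35 g, lying flat and loose on the bench. Origin: centre of its underside, z up. Sliding friction on the bench is ordinary (wood on wood); its own y points at the robot's left to within 30 degrees.
- offcut_b: squared block of dark jarrah, one of the three rectangular offcuts, 50 mm long (own x) x 34 mm wide (own y) x 26 mm high, about 35 g, lying flat and loose on the bench. Origin: centre of its underside, z up. Sliding friction on the bench is ordinary (wood on wood); its own y points at the robot's left to within 30 degrees.
- offcut_c: squared block of dark jarrah, one of the three rectangular offcuts, 40 mm long (own x) x 40 mm wide (own y) x 22 mm high, about 35 g, lying flat and loose on the bench. Origin: centre of its underside, z up. Sliding friction on the bench is ordinary (wood on wood); its own y points at the robot's left to within 30 degrees.
- blank: small round jarrah bowl blank of the same dark wood as the offcuts, a disc 76 mm across and 38 mm high, about 160 g, loose, standing among the offcuts (at least 75 mm from centre to centre). Leave it. Origin: centre of its underside.
- knob: turned maple drawer knob of light wood standing on its foot, 32 mm across and 40 mm high, 30 g, loose, to the left of the farther offcuts. Leave it. Origin: centre of its underside.
- calipers: stainless outside calipers lying flat, 155 mm long x 95 mm wide x 9 mm high, loose, to the left of the offcuts. Leave them. Origin: under the pivot; the legs run along its own +x.

How it is judged:
By the outcome, as a careful person would: the job done as asked, in the order asked, and still so for the second after the job is handed in, with the robot touching nothing.
It also fails if it takes over 64 s, if anything falls off the work surface, if the arm or the gripper's body presses on something with over 40 N, if the wrist force passes 120 N, or if a joint passes its speed limit or range.

ROBOT

A 6-joint arm with a two-finger parallel gripper is mounted at the origin on the work surface. World frame = base frame: x ahead of the robot, y to its left, z up, the work surface at z = 0. Lengths are in mm, angles in rad, forces in N, time in s.
With the tool pointing down it reaches from about 300 to 750 mm from the base axis. Payload 8.5 kg.
Tool frame: the origin (TCP) lies on the centre line of the jaws, within the pads' length; the fingertips stand 19 mm ahead of it and the grasp point (between the pads) is the TCP; x points along the fingers, z is the direction in which the jaws open and shut, and the axes are right-handed (so a half turn about x gives the same grasp; the last joint's range is limited). The gripper opens to 85 mm and grips with 20 to 120 N. Pads are 22 mm wide; open, the fingers measure 114 mm over their backs; the gripper's body (76 mm by 85 mm) begins 54 mm behind the grasp point. The pads swing forward as they close: fully open they stand 13 mm farther back than shut.
Start: joints at [1.077, 0.381, 1.297, -0, 1.464, -0.215], TCP at [151.353, 528.746, 250.322] pointing down, gripper open.
Joint ranges: [-3.11, 3.11], [-0.89, 2.33], [0.22, 2.48], [-1.42, 4.56], [0.17, 2.85], [-2.88, 2.88]. Speed limits (rad/s): [2.39, 2.39, 3.14, 3.14, 3.14, 3.14].

INTERFACE

Orientations are given as a unit quaternion [w, x, y, z].
In Python, from cell import manip gives the robot as it stands. The module is installed in compiled form; this text tells all that it offers.
- The arm moves only by the tool drive_tool, never from a script. Its argument "plan" is one flat list of numbers, 7 for each row, row after row: the shift along the tool's x, y, z in units of 100 mm (1.0 is 100 mm), then the turn, a rotation vector about the tool's x, y, z in units of 180 degrees (1.0 is 180 degrees), then the gripper command: -1 is shut, 1 is fully open, values between are in proportion. A call has 1 to 5 rows; each row is the pose to reach, as a shift and turn from the pose measured when the call began, along the tool's axes at that moment, turning the shorter way round; what a row does not reach only later rows make up. A row lasts 1/12 s, in which the tool goes at most 41.7 mm and 7.16 degrees, less where a joint would pass 70% of its speed; a pose out of reach is approached as far as the arm can. A call with a number of a shift or a turn outside -1 to 1 is refused whole. A call with a gripper value outside its range is refused whole. The fingers move at their own pace and stop on an object; the grip force is fixed at half the most. Time passes only in rows, so rows that repeat a pose let the fingers close. It gives the time, the measured TCP pose, the force and the opening at its end, in the units of the state.
- manip.get_state(): the state, without advancing time (a new reading comes with each control period).
- manip.capture(name): name is "side" or "top"; returns a dict with "image" (480x640x3 uint8, red, green, blue), "K" (3x3 intrinsics, pixels), "k1" (the pictures are not rectified: a ray, as slopes to the right and down, at radius r is drawn at 1 + k1 r^2 times it, then the intrinsics apply), "R" (3x3) and "t" (3): a world point X has camera coordinates R X + t. Camera axes: x right, y down, z forward; pixel columns grow to the right and rows downward; lengths in mm; the calibration is good to about 2 mm. A picture is of the moment at which its call begins. There is no depth.
- manip.finish_job(): hands the job in, once; it reports no verdict.
Trained networks look in the newest picture that a camera, given by its name, has taken for a name from the list of things; names that differ only in an ending like _2 or _b are one class to them, and where a whole thing is asked for, a point or a joint stands for the part that bears it (a point fixed in the world has none). Each returns a list of dicts, best first, with "p" (0 to 1); they miss things now and then, are a little off and sometimes report something else, mostly with a low value. They report only what shows in the picture. A call takes as long as a camera call.
- manip.outline_of(thing, camera): "pixels" (480x640 bool, what is visible of it) and "rect" ([left, top, right, bottom] in pixels, round what is visible of it).
- manip.tip_of(thing, camera): "at" ([row, column] in pixels: a listed point, or the origin of a listed thing).
The state is a dict: "time_s": time; "joint_pos": joint angles; "qd": joint speeds; "joint_efforts": joint torques, N m; "tool_pos": TCP position; "tool_rot": TCP orientation; "force": force on the tool from outside, world axes, zero at the start; "moment": the same for the moment, N m; "opening": finger opening in mm.
Only numpy, scipy, OpenCV 4.12 (cv2) and the standard library are available. Lean on these libraries where they do the work, as an engineer would, in place of code of your own. Each camera call takes 0.05 s, during which the arm holds its last target.

## Working session

There is one attempt and no reset: what is moved stays moved. The work goes in short steps, Python scripts to look and compute and a tool call to move; the robot and the scene stay as the last step left them, time stands still between calls to the robot, and variables do not carry over. Pictures are saved under pics/ and viewed, and the job is handed in when it is done.

Besides the shell and the picture viewer there is one more tool, called after "Request:" as a command line: name --argument value ..., lists and objects as JSON in quotes. drive_tool: Moves the arm, as the interface text tells. Its arguments: {"type":"object","properties":{"plan":{"type":"array"}},"required":["plan"]}

```bash
mkdir -p pics; cat > h.py <<'E'
import numpy as np, cv2
from cell import manip
def cap(n,f=None):
    c=manip.capture(n)
    if f: cv2.imwrite('pics/'+f,c['image'][:,:,::-1])
    return c
def ray(c,px):
    K=np.array(c['K']);k1=c['k1'];R=np.array(c['R']);t=np.array(c['t'])
    px=np.atleast_2d(px).astype(float)
    d=np.array([[k1,0,0,0,0]])[0]
    u=cv2.undistortPoints(px.reshape(-1,1,2),K,np.array([k1,0,0,0.])).reshape(-1,2)
    D=np.c_[u,np.ones(len(u))]@R
    return -R.T@t,D
def onz(c,px,z):
    o,D=ray(c,px); s=(z-o[2])/D[:,2]
    return o+D*s[:,None]
def proj(c,X):
    return cv2.projectPoints(np.atleast_2d(X).astype(float),cv2.Rodrigues(np.array(c['R']))[0],np.array(c['t'],float),np.array(c['K']),np.array([c['k1'],0,0,0.]))[0].reshape(-1,2)
E
python3 - <<'E'
from h import *
c=cap('top','t0.png'); s=cap('side','s0.png')
print(c['t'],c['k1'],manip.get_state()['tool_rot'],manip.get_state()['time_s'])
for cam,cc in(('top',c),('side',s)):
  for n in['offcut_a','blank','knob','calipers','bay']:
    for o in manip.outline_of(n,cam):
        m=o['pixels'].astype(np.uint8)
        ys,xs=np.nonzero(m); print(cam,n,round(o['p'],2),o['rect'],len(xs),onz(cc,[[xs.mean(),ys.mean()]],20 if n!='calipers' else 5).round(0)[0] if len(xs) else '')
E
```

```text
[ 56.68579765 538.64434773 949.04241124] -0.0064088260559259005 [ 0.564187   -0.42589611  0.56503895  0.42548386] 0.1
top offcut_a 0.9 [317.8, 163.5, 335.0, 190.6] 369 [698.  43.  20.]
top offcut_a 0.86 [323.1, 206.6, 343.3, 231.2] 326 [601.  30.  20.]
top offcut_a 0.84 [279.7, 295.8, 300.7, 311.5] 332 [422. 126.  20.]
top blank 0.81 [301.2, 238.9, 339.7, 275.6] 954 [517.  56.  20.]
top knob 0.66 [209.1, 188.5, 230.7, 202.1] 210 [662. 282.  20.]
top calipers 0.73 [191.9, 225.3, 231.8, 296.9] 483 [511. 305.   5.]
top bay 0.94 [424.0, 177.6, 512.1, 327.8] 2143 [ 526. -297.   20.]
side offcut_a 0.84 [289.9, 226.8, 321.2, 248.8] 622 [602.  41.  20.]
side offcut_a 0.71 [231.4, 224.3, 267.4, 253.3] 693 [699.  53.  20.]
side offcut_a 0.58 [396.2, 266.7, 423.5, 295.8] 673 [425. 138.  20.]
side blank 0.81 [327.7, 224.5, 375.0, 262.3] 1530 [518.  58.  20.]
side knob 0.72 [236.3, 330.1, 256.9, 358.4] 559 [663. 284.  20.]
side calipers 0.93 [297.4, 339.1, 410.2, 395.9] 1481 [511. 308.   5.]
side calipers 0.64 [281.3, 124.6, 429.4, 173.4] 2399 [ 518. -322.    5.]
side bay 0.97 [280.0, 128.2, 429.3, 171.8] 2398 [ 518. -295.   20.]
```

View pics/t0.png

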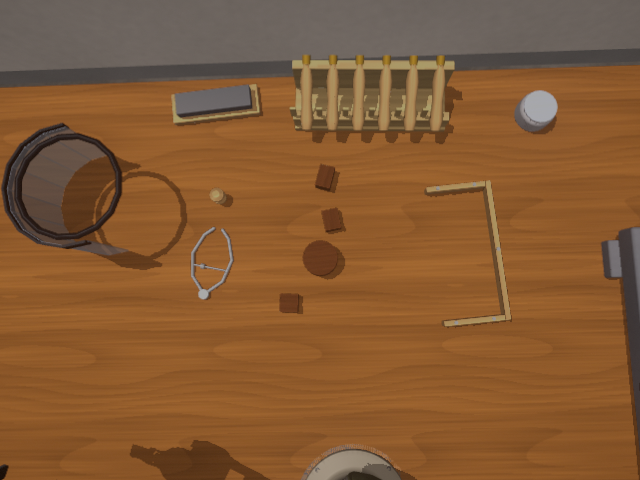

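View pics/s0.png

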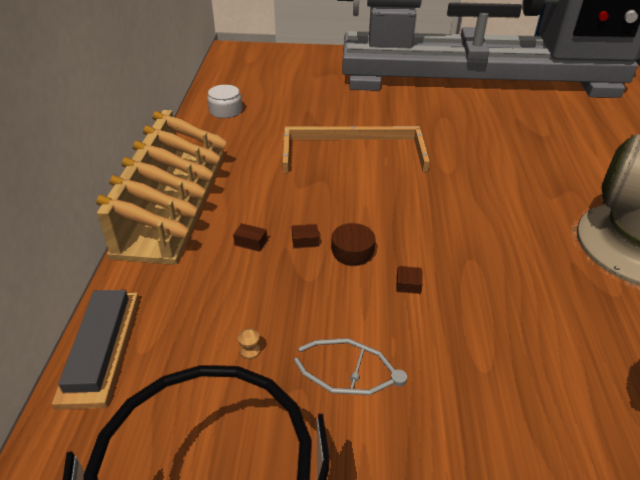

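```bash
cat > fit.py <<'E'
from h import *
from scipy.optimize import minimize
from scipy.spatial.transform import Rotation as Ro
DIM={'a':(46,36,24),'b':(50,34,26),'c':(40,40,22)}
def boxpts(x,y,th,d):
    l,w,h=d;P=np.array([[sx*l/2,sy*w/2,z] for sx in(-1,1) for sy in(-1,1) for z in(0,h)])
    c,s=np.cos(th),np.sin(th);return P@np.array([[c,s,0],[-s,c,0],[0,0,1]])+[x,y,0]
def mask_model(c,P,S=4):
    q=cv2.convexHull((proj(c,P)*S+S/2-.5).astype(np.float32)).reshape(-1,2)
    return q
def cost(p,d,views):
    t=0
    for c,m,(x0,y0) in views:
        S=4;q=(mask_model(c,boxpts(p[0],p[1],p[2],d),S)-[x0*S,y0*S])
        im=np.zeros(m.shape,np.uint8);cv2.fillPoly(im,[np.round(q*16).astype(np.int32)],1,shift=4)
        t+=1-(im&m).sum()/max(1,(im|m).sum())
    return t
def crop(m,rect):
    x0,y0=int(rect[0])-12,int(rect[1])-12;x1,y1=int(rect[2])+12,int(rect[3])+12
    x0,y0=max(x0,0),max(y0,0)
    s=m[y0:y1,x0:x1].astype(np.float32)
    return (cv2.resize(s,None,fx=4,fy=4,interpolation=cv2.INTER_LINEAR)>.5).astype(np.uint8),(x0,y0)
def blocks(c,s,pmin=.4):
    T=[o for o in manip.outline_of('offcut_a','top') if o['p']>pmin]
    Sd=[o for o in manip.outline_of('offcut_a','side') if o['p']>pmin]
    def ctr(cc,o): ys,xs=np.nonzero(o['pixels']);return onz(cc,[[xs.mean(),ys.mean()]],13)[0][:2]
    out=[]
    for o in T:
        p=ctr(c,o);v=[(c,*crop(o['pixels'],o['rect']))]
        b=[q for q in Sd if np.linalg.norm(ctr(s,q)-p)<35]
        if b:v.append((s,*crop(b[0]['pixels'],b[0]['rect'])))
        r=[]
        for n,d in DIM.items():
            best=None
            for th in np.radians([-35,-20,-8,8,20,35]):
                q=minimize(cost,[p[0],p[1],th],args=(d,v),method='Nelder-Mead',options=dict(initial_simplex=[[p[0]-6,p[1]-6,th],[p[0]+8,p[1],th],[p[0],p[1]+8,th],[p[0],p[1],th+.25]],maxiter=150))
                if best is None or q.fun<best.fun:best=q
            r.append((round(best.fun,3),n,best.x[:2].round(0),round(np.degrees(best.x[2]),0)))
        r.sort(key=lambda a:a[0]);out.append((len(v),r));print(len(v),r)
    return out
E
python3 - <<'E'
from fit import *
c=cap('top');s=cap('side')
blocks(c,s)
# bay rails fit
st=manip.get_state();print(Ro.from_quat(np.array(st['tool_rot'])[[1,2,3,0]]).as_matrix().round(3),st['opening'],st['time_s'])
for cc,px in((c,[[427,190],[489,183],[509,319],[446,324]]),(s,[[286,168],[286,128],[419,127],[425,168]])):print(onz(cc,px,28).round(0))
print('rack',onz(c,[[295,128],[447,128],[306,58]],0).round(0), onz(s,[[120,258],[173,258],[224,155]],0).round(0))
E
```

```text
2 [(np.float64(0.151), 'b', array([700.,  42.]), np.float64(-16.0)), (np.float64(0.187), 'a', array([700.,  42.]), np.float64(-17.0)), (np.float64(0.421), 'c', array([700.,  42.]), np.float64(-20.0))]
2 [(np.float64(0.219), 'c', array([423., 128.]), np.float64(-5.0)), (np.float64(0.37), 'a', array([423., 126.]), np.float64(89.0)), (np.float64(0.511), 'b', array([423., 128.]), np.float64(90.0))]
2 [(np.float64(0.113), 'a', array([604.,  31.]), np.float64(9.0)), (np.float64(0.236), 'b', array([603.,  31.]), np.float64(8.0)), (np.float64(0.308), 'c', array([604.,  30.]), np.float64(17.0))]
[[-0.    -0.961  0.275]
 [ 0.     0.275  0.961]
 [-1.     0.     0.   ]] 85.55807292348545 0.8
[[ 659. -181.   28.]
 [ 671. -317.   28.]
 [ 376. -340.   28.]
 [ 369. -207.   28.]]
[[ 657. -155.   28.]
 [ 675. -312.   28.]
 [ 378. -338.   28.]
 [ 377. -175.   28.]]
rack [[ 821.  108.    0.]
 [ 809. -240.    0.]
 [ 990.   80.    0.]] [[ 918.   99.    0.]
 [ 828.   93.    0.]
 [ 802. -236.   -0.]]
```

```bash
cat > go.py <<'E'
import sys
from h import *
from scipy.spatial.transform import Rotation as Ro
def go(x,y,z,yaw):
    st=manip.get_state();M=Ro.from_quat(np.array(st['tool_rot'])[[1,2,3,0]]).as_matrix()
    p=np.array(st['tool_pos']);sh=M.T@(np.array([x,y,z])-p)/100
    a=np.radians(yaw);c,s=np.cos(a),np.sin(a)
    G=np.array([[0,-s,c],[0,c,s],[-1,0,0]])
    rv=Ro.from_matrix(M.T@G).as_rotvec()/np.pi
    print('t',round(st['time_s'],2),'p',p.round(0),'yaw',np.degrees(np.arctan2(M[1,2],M[0,2])).round(1),'open',round(st['opening'],1),'F',np.round(st['force'],1),'| shift',sh.round(3),'turn',rv.round(3))
if __name__=='__main__': go(*map(float,sys.argv[1:5]))
E
python3 go.py 601 85 120 -10
```

```text
t 0.8 p [151. 529. 250.] yaw 74.0 open 85.6 F [-0.5 -0.9 -0.8] | shift [ 1.303 -5.544 -3.029] turn [ 0.467 -0.    -0.   ]
```

Request:
drive_tool --plan '[0.1, -0.98, -0.5, 0.19, 0, 0, -0.65, 0.1, -0.98, -0.5, 0.19, 0, 0, -0.65, 0.1, -0.98, -0.5, 0.19, 0, 0, -0.65, 0.1, -0.98, -0.5, 0.19, 0, 0, -0.65, 0.1, -0.98, -0.5, 0.19, 0, 0, -0.65]'

```text
time_s: 1.22
tool_pos: [233.0, 452.7, 240.3]
tool_rot: [0.666, -0.238, 0.666, 0.238]
force: [-0.6, 0.5, -0.4]
opening: 25.8
```

```bash
python3 go.py 601 85 120 -10
```

```text
t 1.22 p [233. 453. 240.] yaw 39.3 open 25.8 F [-0.6  0.5 -0.4] | shift [ 1.204 -5.176  0.518] turn [ 0.274 -0.     0.   ]
```

Request:
drive_tool --plan '[0.2, -1, 0.1, 0.19, 0, 0, -0.65, 0.2, -1, 0.1, 0.19, 0, 0, -0.65, 0.2, -1, 0.1, 0.19, 0, 0, -0.65, 0.2, -1, 0.1, 0.19, 0, 0, -0.65, 0.2, -1, 0.1, 0.19, 0, 0, -0.65]'

```text
time_s: 1.63
tool_pos: [305.0, 380.7, 220.1]
tool_rot: [0.706, -0.029, 0.707, 0.028]
force: [-0.2, 0.9, 0.5]
opening: 15.4
```

```bash
python3 go.py 601 85 120 -10
```

```text
t 1.63 p [305. 381. 220.] yaw 4.6 open 15.4 F [-0.2  0.9  0.5] | shift [ 1.001 -3.185  2.714] turn [ 0.081 -0.     0.   ]
```

Request:
drive_tool --plan '[0.2, -1, 0.9, 0.08, 0, 0, -0.65, 0.2, -1, 0.9, 0.08, 0, 0, -0.65, 0.2, -1, 0.9, 0.08, 0, 0, -0.65, 0.2, -1, 0.9, 0.08, 0, 0, -0.65]'

```text
time_s: 1.97
tool_pos: [405.7, 285.2, 199.4]
tool_rot: [0.704, 0.061, 0.704, -0.062]
force: [0.7, 0.4, -0.2]
opening: 15.0
```

Request:
drive_tool --plan '[0.3, -1, 0.9, 0, 0, 0, -0.65, 0.3, -1, 0.9, 0, 0, 0, -0.65, 0.3, -1, 0.9, 0, 0, 0, -0.65, 0.3, -1, 0.9, 0, 0, 0, -0.65]'

```text
time_s: 2.3
tool_pos: [478.7, 167.6, 168.6]
tool_rot: [0.704, 0.062, 0.704, -0.064]
force: [-0.4, -0.8, 0.2]
opening: 15.0
```

```bash
python3 go.py 601 85 120 -10
```

```text
t 2.3 p [479. 168. 169.] yaw -10.2 open 15.0 F [-0.4 -0.8  0.2] | shift [ 0.488 -0.596  1.349] turn [-0.001 -0.     0.001]
```

Request:
drive_tool --plan '[0.3, -0.3, 0.9, 0, 0, 0, -0.65, 0.3, -0.3, 0.9, 0, 0, 0, -0.65, 0.3, -0.3, 0.9, 0, 0, 0, -0.65]'

```text
time_s: 2.55
tool_pos: [564.8, 119.7, 137.3]
tool_rot: [0.704, 0.062, 0.704, -0.064]
force: [-1.1, -0.3, -0.6]
opening: 14.6
```

```bash
python3 go.py 604 85 26 -10
```

```text
t 2.55 p [565. 120. 137.] yaw -10.3 open 14.6 F [-1.1 -0.3 -0.6] | shift [ 1.114 -0.269  0.448] turn [-0.002  0.     0.001]
```

Request:
drive_tool --plan '[0.3, -0.27, 0.45, 0, 0, 0, -0.65, 0.3, -0.27, 0.45, 0, 0, 0, -0.65, 0.8, -0.27, 0.45, 0, 0, 0, -0.65, 0.8, -0.27, 0.45, 0, 0, 0, -0.65, 0.8, -0.27, 0.45, 0, 0, 0, -0.65]'

```text
time_s: 2.97
tool_pos: [602.4, 85.2, 54.8]
tool_rot: [0.702, 0.062, 0.707, -0.064]
force: [-0.5, 0.7, 0.4]
opening: 15.0
```

```bash
python3 - <<'E'
from h import *
cap('top','t1.png');s=cap('side','s1.png')
cv2.imwrite('pics/s1c.png',cv2.resize(s['image'][150:350,200:450,::-1],None,fx=3,fy=3))
E
python3 go.py 604 85 26 -10
```

```text
t 3.07 p [604.  86.  59.] yaw -10.2 open 15.0 F [-0.   0.   0.3] | shift [ 0.326 -0.005 -0.002] turn [-0.001  0.     0.001]
```

View pics/s1c.png

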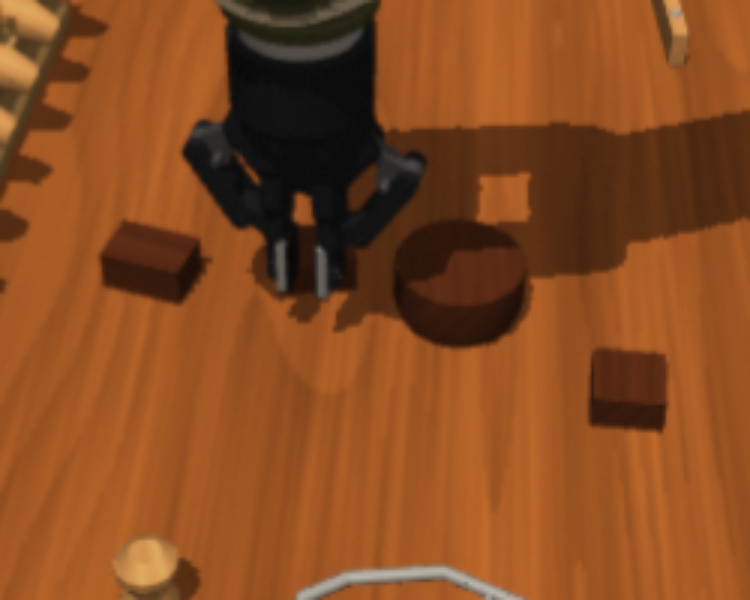

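The side view shows the two nearly shut fingers between offcut b (left) and the blank (right), just in front of offcut a. I'm lowering the tool and starting the push.

Request:
drive_tool --plan '[0.2, 0, 0, 0, 0, 0, -0.65, 0.32, 0, 0, 0, 0, 0, -0.65, 0.32, 0, 0, 0, 0, 0, -0.65]'

```text
time_s: 3.32
tool_pos: [603.9, 86.1, 26.9]
tool_rot: [0.704, 0.062, 0.704, -0.064]
force: [-0.7, -0.6, -0.9]
opening: 15.1
```

Request:
drive_tool --plan '[0, -0.1, 0, 0, 0, 0, -0.65, 0, -0.2, 0, 0, 0, 0, -0.65, 0, -0.3, 0, 0, 0, 0, -0.65, 0, -0.4, 0, 0, 0, 0, -0.65, 0, -0.5, 0, 0, 0, 0, -0.65]'

```text
time_s: 3.73
tool_pos: [595.1, 35.5, 27.8]
tool_rot: [0.705, 0.062, 0.704, -0.064]
force: [0.3, -0.3, -0.1]
opening: 14.9
```

```bash
python3 - <<'E'
from h import *
cap('top','t2.png');s=cap('side')
cv2.imwrite('pics/s2c.png',cv2.resize(s['image'][100:300,200:450,::-1],None,fx=3,fy=3))
E
python3 go.py 555 -220 26 -10
```

```text
t 3.83 p [595.  35.  27.] yaw -10.3 open 15.2 F [ 0.3 -0.   0.1] | shift [ 0.021 -2.58   0.062] turn [-0.002  0.     0.001]
```

View pics/s2c.png

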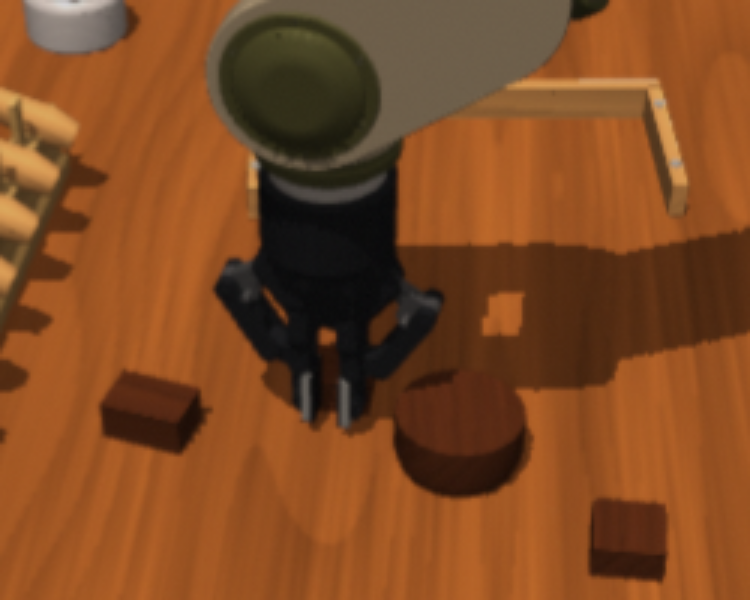

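Request:
drive_tool --plan '[0, -0.14, 0, 0, 0, 0, -0.65, 0, -0.29, 0, 0, 0, 0, -0.65, 0, -0.44, 0, 0, 0, 0, -0.65, 0, -0.59, 0, 0, 0, 0, -0.65, 0, -0.74, 0, 0, 0, 0, -0.65]'

```text
time_s: 4.25
tool_pos: [581.6, -38.4, 27.7]
tool_rot: [0.704, 0.062, 0.704, -0.064]
force: [0.6, 1.0, -0.3]
opening: 14.8
```

```bash
python3 - <<'E'
from fit import *
c=cap('top');s=cap('side')
cv2.imwrite('pics/t3c.png',cv2.resize(c['image'][130:350,250:520,::-1],None,fx=2.7,fy=2.7))
blocks(c,s)
E
python3 go.py 555 -220 26 -10
```

```text
2 [(np.float64(0.202), 'b', array([699.,  44.]), np.float64(-15.0)), (np.float64(0.207), 'a', array([700.,  43.]), np.float64(-16.0)), (np.float64(0.433), 'c', array([701.,  43.]), np.float64(62.0))]
2 [(np.float64(0.746), 'c', array([423., 128.]), np.float64(-2.0)), (np.float64(0.85), 'a', array([423., 128.]), np.float64(-7.0)), (np.float64(0.951), 'b', array([421., 129.]), np.float64(-10.0))]
t 4.45 p [582. -38.  28.] yaw -10.3 open 14.9 F [-0.1 -0.2 -0.1] | shift [ 0.021 -1.841  0.064] turn [-0.002  0.     0.001]
```

View pics/t3c.png

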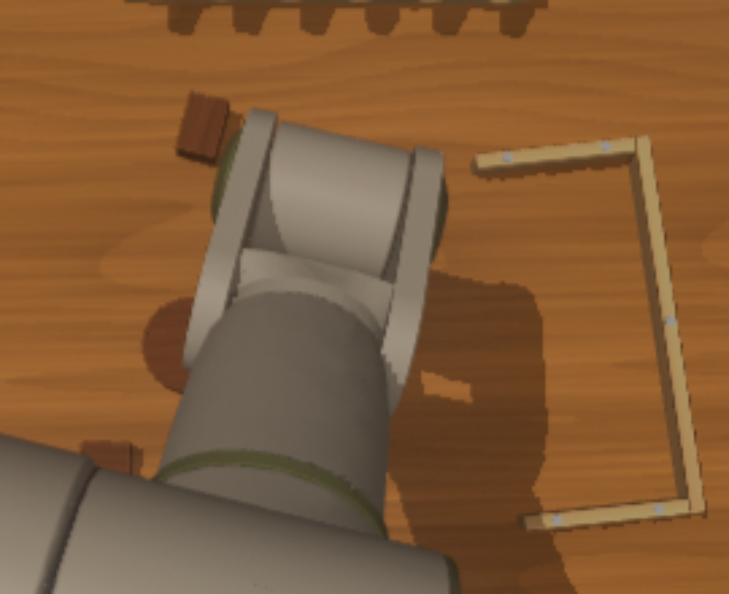

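Request:
drive_tool --plan '[0, -0.15, 0, 0, 0, 0, -0.65, 0, -0.3, 0, 0, 0, 0, -0.65, 0, -0.45, 0, 0, 0, 0, -0.65, 0, -0.6, 0, 0, 0, 0, -0.65, 0, -0.75, 0, 0, 0, 0, -0.65]'

```text
time_s: 4.87
tool_pos: [568.4, -111.0, 27.8]
tool_rot: [0.704, 0.062, 0.704, -0.064]
force: [0.7, -0.2, 0.3]
opening: 15.0
```

```bash
python3 - <<'E'
from h import *
s=cap('side')
cv2.imwrite('pics/s4c.png',cv2.resize(s['image'][80:280,200:450,::-1],None,fx=3,fy=3))
E
python3 go.py 550 -230 26 -10
```

```text
t 4.92 p [ 568. -114.   28.] yaw -10.4 open 15.2 F [ 0.1 -3.4 -0.2] | shift [ 0.023 -1.179  0.03 ] turn [-0.002  0.     0.001]
```

View pics/s4c.png

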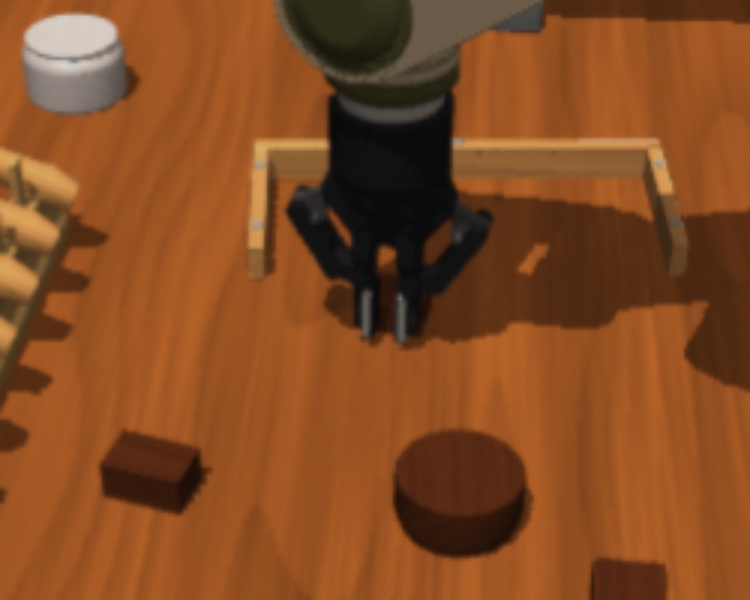

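Request:
drive_tool --plan '[0, -0.15, 0, 0, 0, 0, -0.65, 0, -0.3, 0, 0, 0, 0, -0.65, 0, -0.45, 0, 0, 0, 0, -0.65, 0, -0.6, 0, 0, 0, 0, -0.65, 0, -0.75, 0, 0, 0, 0, -0.65]'

```text
time_s: 5.33
tool_pos: [555.0, -186.9, 28.1]
tool_rot: [0.705, 0.062, 0.704, -0.065]
force: [-0.2, -0.6, -0.6]
opening: 15.0
```

Request:
drive_tool --plan '[0, -0.13, 0, 0, 0, 0, -0.65, 0, -0.23, 0, 0, 0, 0, -0.65, 0, -0.33, 0, 0, 0, 0, -0.65, 0, -0.4, 0, 0, 0, 0, -0.65, 0, -0.42, 0, 0, 0, 0, -0.65]'

```text
time_s: 5.75
tool_pos: [547.4, -229.3, 28.2]
tool_rot: [0.705, 0.063, 0.704, -0.065]
force: [0.2, -0.3, 1.0]
opening: 14.9
```

Request:
drive_tool --plan '[0, 0.1, 0, 0, 0, 0, -0.65, -0.2, 0.3, 0, 0, 0, 0, -0.65, -0.8, 0.7, 0, 0, 0, 0, -0.65, -0.8, 0.9, 0, 0, 0, 0, -0.65, -0.8, 1, 0, 0, 0, 0, -0.65]'

```text
time_s: 6.17
tool_pos: [567.1, -126.8, 112.4]
tool_rot: [0.707, 0.061, 0.701, -0.064]
force: [0.6, -0.1, 0.3]
opening: 14.9
```

```bash
python3 - <<'E'
from fit import *
c=cap('top');s=cap('side')
cv2.imwrite('pics/s5c.png',cv2.resize(s['image'][80:280,200:450,::-1],None,fx=3,fy=3))
blocks(c,s)
for q in manip.outline_of('offcut_a','side'): print(q['p'],q['rect'],onz(s,[[(q['rect'][0]+q['rect'][2])/2,(q['rect'][1]+q['rect'][3])/2]],12))
E
python3 go.py 713 90 100 -16
```

```text
2 [(np.float64(0.196), 'b', array([699.,  43.]), np.float64(-15.0)), (np.float64(0.2), 'a', array([700.,  43.]), np.float64(-14.0)), (np.float64(0.443), 'c', array([700.,  42.]), np.float64(67.0))]
2 [(np.float64(0.128), 'c', array([423., 128.]), np.float64(-4.0)), (np.float64(0.363), 'a', array([423., 128.]), np.float64(-8.0)), (np.float64(0.508), 'b', array([423., 130.]), np.float64(92.0))]
1 [(np.float64(0.453), 'c', array([664., 284.]), np.float64(-40.0)), (np.float64(0.472), 'a', array([662., 284.]), np.float64(49.0)), (np.float64(0.485), 'b', array([661., 282.]), np.float64(47.0))]
0.81 [229.1, 223.7, 265.4, 251.7] [[705.44195239  44.44494716  12.        ]]
0.77 [394.1, 268.1, 423.4, 294.5] [[423.8891709  133.96960731  12.        ]]
0.62 [329.7, 141.4, 358.2, 160.9] [[ 542.98094549 -251.63392924   12.        ]]
t 6.42 p [ 565. -131.  107.] yaw -10.3 open 15.0 F [-0.7  0.2  0.1] | shift [0.062 2.437 1.062] turn [ 0.031 -0.     0.001]
```

View pics/s5c.png

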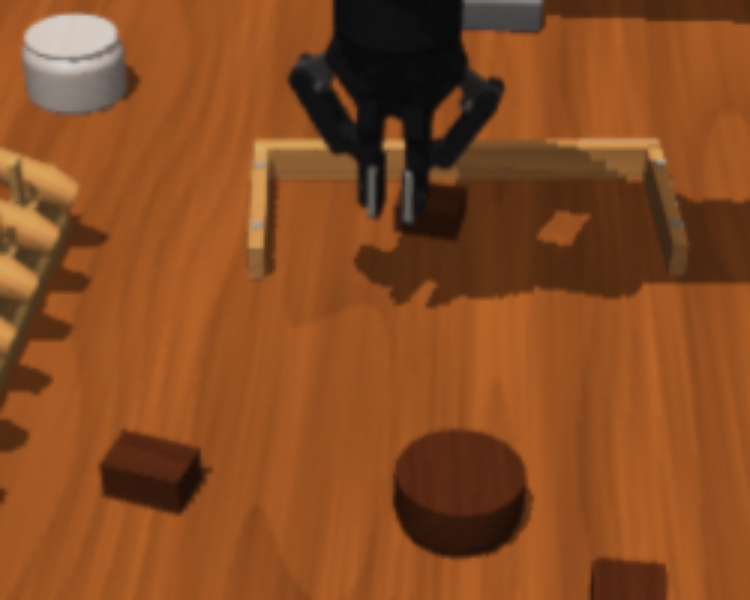

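Offcut a now lies inside the bay, at about (415–465, 190–235) in the crop, and the others haven't moved. Next is b, the far one.

Request:
drive_tool --plan '[0, 1, 0.4, 0.03, 0, 0, -0.65, 0, 1, 0.4, 0.03, 0, 0, -0.65, 0, 1, 0.4, 0.03, 0, 0, -0.65, 0, 1, 0.4, 0.03, 0, 0, -0.65]'

```text
time_s: 6.75
tool_pos: [623.4, -36.7, 105.0]
tool_rot: [0.7, 0.095, 0.701, -0.097]
force: [-0.9, 0.7, -0.1]
opening: 14.8
```

Request:
drive_tool --plan '[0, 1, 0.5, 0, 0, 0, -0.65, 0, 1, 0.5, 0, 0, 0, -0.65, 0, 1, 0.5, 0, 0, 0, -0.65, 0, 1, 0.5, 0, 0, 0, -0.65]'

```text
time_s: 7.08
tool_pos: [700.4, 49.0, 102.8]
tool_rot: [0.7, 0.095, 0.701, -0.095]
force: [0.1, -1.0, -0.4]
opening: 15.2
```

```bash
python3 go.py 713 90 60 -16
```

```text
t 7.08 p [700.  49. 103.] yaw -15.5 open 15.2 F [ 0.1 -1.  -0.4] | shift [0.427 0.429 0.013] turn [ 0.003 -0.001  0.   ]
```

Request:
drive_tool --plan '[0, 0.43, 0, 0, 0, 0, -0.65, 0, 0.43, 0, 0, 0, 0, -0.65, 0.4, 0.43, 0.01, 0, 0, 0, -0.65, 0.4, 0.43, 0.01, 0, 0, 0, -0.65]'

```text
time_s: 7.42
tool_pos: [709.7, 89.3, 55.5]
tool_rot: [0.696, 0.094, 0.706, -0.096]
force: [-0.8, -0.2, -3.0]
opening: 14.9
```

```bash
python3 - <<'E'
from h import *
s=cap('side')
cv2.imwrite('pics/s6c.png',cv2.resize(s['image'][120:320,150:400,::-1],None,fx=3,fy=3))
E
python3 go.py 713 90 27 -16
```

```text
t 7.47 p [710.  89.  58.] yaw -15.5 open 15.1 F [-0.7  0.6 -0.7] | shift [0.313 0.019 0.025] turn [ 0.003 -0.004  0.001]
```

View pics/s6c.png

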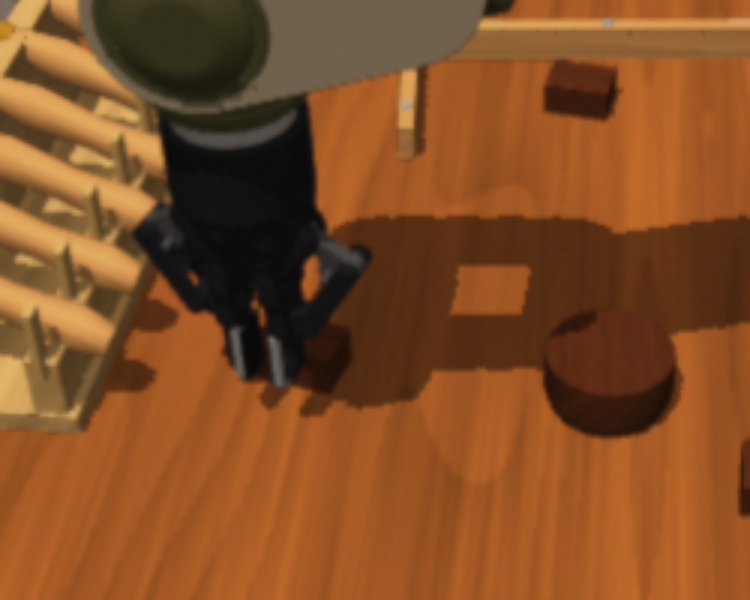

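Request:
drive_tool --plan '[0.15, 0, 0, 0, 0, 0, -0.65, 0.31, 0, 0.02, 0, 0, 0, -0.65, 0.31, 0, 0.02, 0, 0, 0, -0.65]'

```text
time_s: 7.72
tool_pos: [711.0, 86.8, 25.3]
tool_rot: [0.695, 0.095, 0.706, -0.097]
force: [0.2, 0.4, 0.2]
opening: 14.8
```

Request:
drive_tool --plan '[0, -0.1, 0, 0, 0, 0, -0.65, 0, -0.2, 0, 0, 0, 0, -0.65, 0, -0.3, 0, 0, 0, 0, -0.65, 0, -0.4, 0, 0, 0, 0, -0.65, 0, -0.5, 0, 0, 0, 0, -0.65]'

```text
time_s: 8.13
tool_pos: [697.5, 37.1, 26.6]
tool_rot: [0.695, 0.095, 0.706, -0.097]
force: [0.7, -0.4, -0.5]
opening: 14.7
```

Request:
drive_tool --plan '[0, -0.15, 0, 0, 0, 0, -0.65, 0, -0.3, 0, 0, 0, 0, -0.65, 0, -0.45, 0, 0, 0, 0, -0.65, 0, -0.6, 0, 0, 0, 0, -0.65, 0, -0.75, 0, 0, 0, 0, -0.65]'

```text
time_s: 8.55
tool_pos: [676.7, -36.9, 27.0]
tool_rot: [0.695, 0.096, 0.706, -0.097]
force: [0.1, -0.4, 0.2]
opening: 15.1
```

```bash
python3 - <<'E'
from h import *
s=cap('side')
cv2.imwrite('pics/s7c.png',cv2.resize(s['image'][90:290,180:430,::-1],None,fx=3,fy=3))
E
python3 go.py 620 -237 27 -16
```

```text
t 8.6 p [676. -40.  27.] yaw -15.8 open 14.9 F [ 0.6 -2.2  0.3] | shift [ 0.011 -2.054 -0.004] turn [ 0.001 -0.005  0.002]
```

View pics/s7c.png

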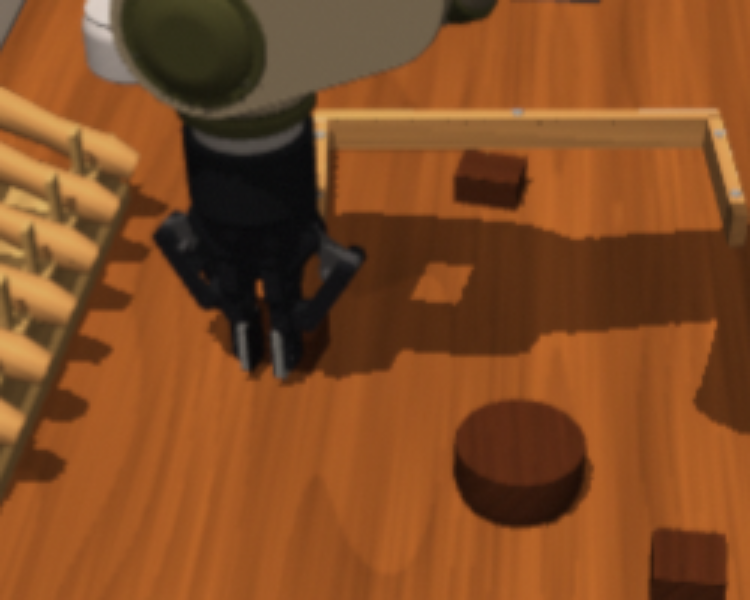

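The current line would bring b's outer corner onto the far rail's end, so I'm backing off. I'll shift b sideways (−x) first.

Request:
drive_tool --plan '[0, 0.15, 0, 0, 0, 0, -0.65, -0.3, 0.4, 0, 0, 0, 0, -0.65, -0.7, 0.9, 0, 0, 0, 0, -0.65, -0.7, 1, 0, 0, 0, 0, -0.65, -0.7, 1, 0, 0, 0, 0, -0.65]'

```text
time_s: 9.02
tool_pos: [706.6, 62.8, 100.4]
tool_rot: [0.698, 0.095, 0.704, -0.096]
force: [0.1, -0.2, 0.5]
opening: 14.9
```

```bash
python3 - <<'E'
from fit import *
c=cap('top','t8.png');s=cap('side')
cv2.imwrite('pics/s8c.png',cv2.resize(s['image'][90:290,180:430,::-1],None,fx=3,fy=3))
blocks(c,s)
for q in manip.outline_of('offcut_a','side'): print(q['p'],q['rect'],onz(s,[[(q['rect'][0]+q['rect'][2])/2,(q['rect'][1]+q['rect'][3])/2]],12))
E
python3 go.py 725 -75 100 -16
```

```text
2 [(np.float64(0.135), 'b', array([668., -68.]), np.float64(-16.0)), (np.float64(0.191), 'a', array([669., -68.]), np.float64(-18.0)), (np.float64(0.419), 'c', array([669., -69.]), np.float64(-23.0))]
2 [(np.float64(0.181), 'a', array([ 545., -259.]), np.float64(-11.0)), (np.float64(0.272), 'b', array([ 545., -259.]), np.float64(-7.0)), (np.float64(0.288), 'c', array([ 545., -260.]), np.float64(-18.0))]
0.86 [329.3, 143.8, 355.4, 159.6] [[ 546.34860657 -249.2075901    12.        ]]
0.8 [260.5, 188.3, 290.3, 215.0] [[668.46223351 -63.69471914  12.        ]]
0.65 [396.9, 268.4, 422.8, 295.9] [[422.19357416 135.80439069  12.        ]]
t 9.27 p [704.  56.  95.] yaw -15.8 open 15.0 F [ 0.2 -0.2 -0.9] | shift [-0.051 -1.204  0.559] turn [ 0.001 -0.005  0.002]
```

View pics/s8c.png

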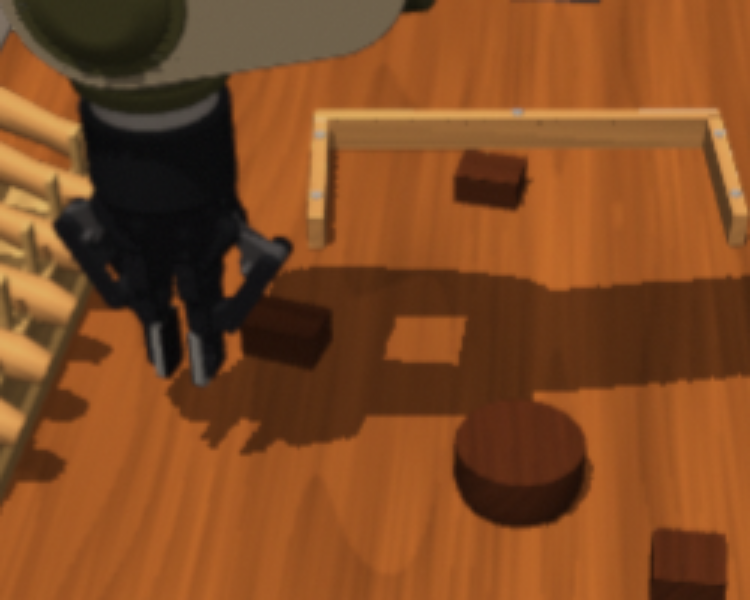

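View pics/t8.png

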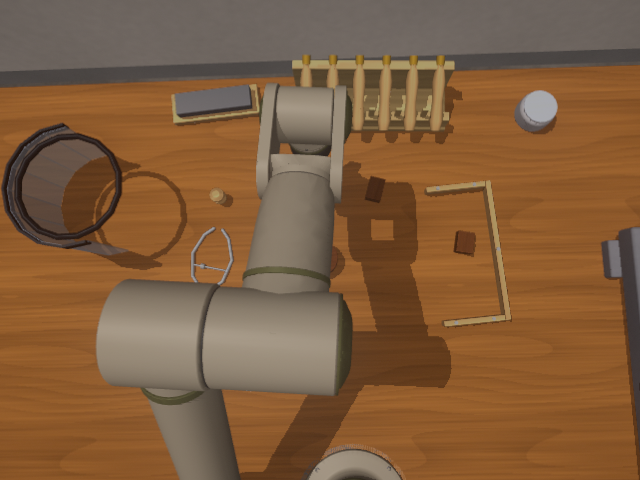

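```bash
python3 go.py 708 -21 70 -40
```

```text
t 9.27 p [704.  56.  95.] yaw -15.8 open 15.0 F [ 0.2 -0.2 -0.9] | shift [ 0.251 -0.729  0.253] turn [ 0.134 -0.005  0.003]
```

Request:
drive_tool --plan '[0, -0.3, 0.1, 0.035, 0, 0, -0.65, 0.1, -0.73, 0.25, 0.07, 0, 0, -0.65, 0.2, -0.73, 0.25, 0.105, 0, 0, -0.65, 0.25, -0.73, 0.25, 0.134, 0, 0, -0.65, 0.25, -0.73, 0.25, 0.134, 0, 0, -0.65]'

```text
time_s: 9.68
tool_pos: [706.5, -22.9, 67.7]
tool_rot: [0.656, 0.241, 0.671, -0.246]
force: [-0.4, 0.1, -0.0]
opening: 14.8
```

```bash
python3 go.py 708 -21 27 -40
```

```text
t 9.68 p [707. -23.  68.] yaw -40.3 open 14.8 F [-0.4  0.1 -0. ] | shift [0.407 0.03  0.006] turn [-0.002 -0.005  0.005]
```

Request:
drive_tool --plan '[0.2, 0.03, 0, 0, 0, 0, -0.65, 0.4, 0.03, 0, 0, 0, 0, -0.65, 0.41, 0.03, 0, 0, 0, 0, -0.65, 0.41, 0.03, 0, 0, 0, 0, -0.65]'

```text
time_s: 10.02
tool_pos: [707.0, -20.7, 25.9]
tool_rot: [0.656, 0.24, 0.672, -0.246]
force: [-0.4, -0.6, 0.6]
opening: 14.9
```

Request:
drive_tool --plan '[0, -0.12, 0, 0, 0, 0, -0.65, 0, -0.24, 0, 0, 0, 0, -0.65, 0, -0.34, 0, 0, 0, 0, -0.65, 0, -0.44, 0, 0, 0, 0, -0.65, 0, -0.54, 0, 0, 0, 0, -0.65]'

```text
time_s: 10.43
tool_pos: [672.1, -62.6, 27.8]
tool_rot: [0.656, 0.24, 0.672, -0.246]
force: [0.5, -0.1, -0.4]
opening: 15.0
```

```bash
python3 - <<'E'
from h import *
c=cap('top');s=cap('side')
cv2.imwrite('pics/s9c.png',np.hstack([cv2.resize(s['image'][100:250,200:330,::-1],None,fx=3,fy=3),cv2.resize(c['image'][130:280,300:430,::-1],None,fx=3,fy=3)]))
E
python3 go.py 628 -115 27 -40
```

```text
t 10.53 p [672. -63.  27.] yaw -40.3 open 14.9 F [ 0.3 -0.4  0.1] | shift [ 0.015 -0.677  0.002] turn [-0.002 -0.006  0.005]
```

View pics/s9c.png

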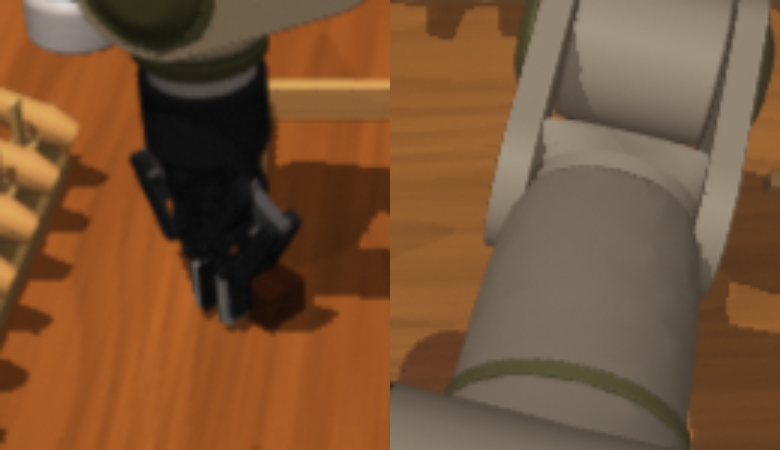

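Offcut b shows at about (275, 295) in the crop, resting on the finger faces and turned with them. I'll continue the diagonal push.

Request:
drive_tool --plan '[0, -0.13, 0, 0, 0, 0, -0.65, 0, -0.27, 0, 0, 0, 0, -0.65, 0, -0.41, 0, 0, 0, 0, -0.65, 0, -0.55, 0, 0, 0, 0, -0.65, 0, -0.68, 0, 0, 0, 0, -0.65]'

```text
time_s: 10.95
tool_pos: [627.2, -115.7, 28.6]
tool_rot: [0.656, 0.24, 0.672, -0.246]
force: [0.2, -0.7, -0.5]
opening: 14.7
```

Request:
drive_tool --plan '[0, 0.1, 0, 0, 0, 0, -0.65, 0, 0.35, 0, 0, 0, 0, -0.65, -0.5, 0.7, 0, 0, 0, 0, -0.65, -0.6, 0.8, 0, -0.035, 0, 0, -0.65, -0.6, 0.8, 0, -0.07, 0, 0, -0.65]'

```text
time_s: 11.37
tool_pos: [684.5, -51.7, 93.2]
tool_rot: [0.683, 0.164, 0.692, -0.168]
force: [0.8, -0.0, 0.2]
opening: 14.9
```

```bash
python3 - <<'E'
from fit import *
c=cap('top','t10.png');s=cap('side')
cv2.imwrite('pics/s10c.png',cv2.resize(s['image'][90:290,180:430,::-1],None,fx=3,fy=3))
blocks(c,s)
for q in manip.outline_of('offcut_a','side'): print(q['p'],q['rect'],onz(s,[[(q['rect'][0]+q['rect'][2])/2,(q['rect'][1]+q['rect'][3])/2]],12))
E
python3 go.py 628 -75 70 -5
```

```text
2 [(np.float64(0.409), 'a', array([ 604., -138.]), np.float64(-42.0)), (np.float64(0.425), 'b', array([ 603., -137.]), np.float64(-40.0)), (np.float64(0.558), 'c', array([ 605., -140.]), np.float64(40.0))]
1 [(np.float64(0.089), 'a', array([ 544., -259.]), np.float64(-10.0)), (np.float64(0.146), 'b', array([ 545., -259.]), np.float64(-10.0)), (np.float64(0.162), 'c', array([ 544., -260.]), np.float64(-11.0))]
0.95 [296.7, 169.4, 325.3, 195.1] [[ 605.1518831  -132.17060137   12.        ]]
0.89 [396.0, 266.5, 423.0, 298.1] [[422.78460305 136.18976992  12.        ]]
t 11.62 p [680. -55.  86.] yaw -27.9 open 15.1 F [-0.2  0.6  0.7] | shift [ 0.176 -0.417 -0.358] turn [-0.127 -0.008  0.002]
```

View pics/s10c.png

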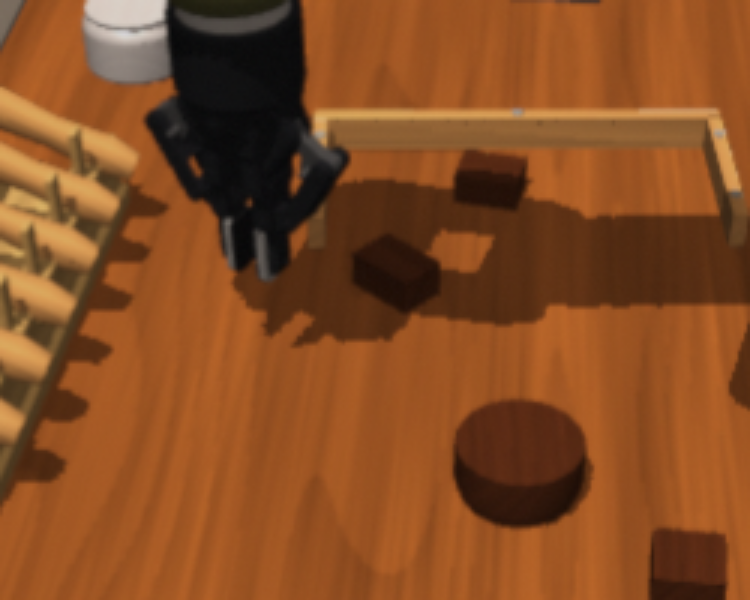

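Offcut b is at about (604, −137), yaw −40°. I'll shut the fingers to make one flat pusher and push b straight in.

Request:
drive_tool --plan '[0, -0.2, -0.3, -0.035, 0, 0, -1, 0, -0.2, -0.6, -0.07, 0, 0, -1, 0, -0.4, -0.6, -0.11, 0, 0, -1, 0, -0.5, -0.6, -0.11, 0, 0, -1]'

```text
time_s: 11.95
tool_pos: [601.3, -71.7, 87.8]
tool_rot: [0.695, 0.048, 0.715, -0.049]
force: [-0.0, -1.0, 1.0]
opening: 0.2
```

```bash
python3 go.py 604 -74 27 -8
```

```text
t 11.95 p [601. -72.  88.] yaw -7.9 open 0.2 F [-0. -1.  1.] | shift [ 0.607 -0.017  0.047] turn [ 0.    -0.009  0.001]
```

Request:
drive_tool --plan '[0.3, -0.02, 0.04, 0, -0.009, 0, -1, 0.6, -0.02, 0.04, 0, -0.009, 0, -1, 0.6, -0.02, 0.04, 0, -0.009, 0, -1, 0.6, -0.02, 0.04, 0, -0.009, 0, -1]'

```text
time_s: 12.28
tool_pos: [602.9, -74.8, 26.7]
tool_rot: [0.704, 0.05, 0.707, -0.051]
force: [0.8, -0.5, -0.0]
opening: -0.1
```

Request:
drive_tool --plan '[0, -0.12, 0.02, 0, 0, 0, -1, 0, -0.24, 0.04, 0, 0, 0, -1, 0, -0.36, 0.05, 0, 0, 0, -1, 0, -0.48, 0.07, 0, 0, 0, -1, 0, -0.6, 0.08, 0, 0, 0, -1]'

```text
time_s: 12.7
tool_pos: [602.5, -137.2, 27.5]
tool_rot: [0.704, 0.05, 0.706, -0.052]
force: [-0.4, -0.6, 0.3]
opening: 0.4
```

```bash
python3 - <<'E'
from h import *
s=cap('side')
cv2.imwrite('pics/s11c.png',cv2.resize(s['image'][90:290,180:430,::-1],None,fx=3,fy=3))
E
python3 go.py 604 -227 27 -8
```

```text
t 12.75 p [ 602. -139.   27.] yaw -8.3 open -0.0 F [ 0.4 -2.9  0.5] | shift [ 0.007 -0.866  0.142] turn [-0.002 -0.001  0.001]
```

View pics/s11c.png

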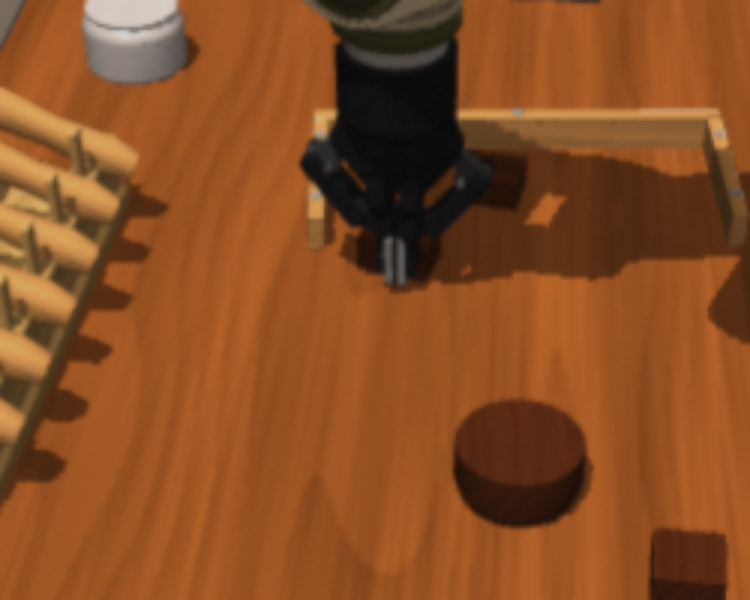

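Request:
drive_tool --plan '[0, -0.13, 0.02, 0, 0, 0, -1, 0, -0.27, 0.04, 0, 0, 0, -1, 0, -0.41, 0.06, 0, 0, 0, -1, 0, -0.55, 0.09, 0, 0, 0, -1, 0, -0.68, 0.11, 0, 0, 0, -1]'

```text
time_s: 13.17
tool_pos: [603.6, -209.7, 27.7]
tool_rot: [0.705, 0.05, 0.706, -0.053]
force: [0.8, 0.6, 0.6]
opening: 0.1
```

Request:
drive_tool --plan '[0, -0.08, 0.02, 0, 0, 0, -1, 0, -0.13, 0.03, 0, 0, 0, -1, 0, -0.13, 0.03, 0, 0, 0, -1]'

```text
time_s: 13.42
tool_pos: [604.7, -224.2, 27.6]
tool_rot: [0.705, 0.05, 0.706, -0.053]
force: [0.8, -0.8, -0.4]
opening: 0.2
```

Request:
drive_tool --plan '[0, 0.15, 0, 0, 0, 0, -1, -0.2, 0.4, 0, 0, 0, 0, -1, -0.8, 0.7, 0, 0, 0, 0, -1, -0.8, 1, 0, 0, 0, 0, -1, -0.8, 1, 0, 0, 0, 0, -1]'

```text
time_s: 13.83
tool_pos: [621.2, -119.1, 111.7]
tool_rot: [0.707, 0.049, 0.704, -0.052]
force: [1.4, 0.4, 0.8]
opening: -0.0
```

```bash
python3 - <<'E'
from fit import *
c=cap('top','t12.png');s=cap('side')
cv2.imwrite('pics/s12c.png',cv2.resize(s['image'][90:290,180:430,::-1],None,fx=3,fy=3))
blocks(c,s)
for q in manip.outline_of('offcut_a','side'): print(q['p'],q['rect'],onz(s,[[(q['rect'][0]+q['rect'][2])/2,(q['rect'][1]+q['rect'][3])/2]],12))
E
python3 go.py 422 185 100 2
```

```text
2 [(np.float64(0.264), 'a', array([ 545., -259.]), np.float64(-10.0)), (np.float64(0.344), 'b', array([ 545., -259.]), np.float64(-4.0)), (np.float64(0.393), 'c', array([ 544., -259.]), np.float64(-18.0))]
2 [(np.float64(0.924), 'c', array([ 603., -255.]), np.float64(-4.0)), (np.float64(0.947), 'a', array([ 603., -249.]), np.float64(82.0)), (np.float64(0.994), 'b', array([ 603., -247.]), np.float64(81.0))]
0.74 [300.7, 139.4, 326.9, 161.0] [[ 608.11049891 -250.64674524   12.        ]]
0.7 [391.9, 267.6, 423.9, 295.9] [[425.33532445 135.10554707  12.        ]]
0.68 [331.3, 143.7, 356.0, 158.5] [[ 543.63337163 -251.78521783   12.        ]]
t 14.08 p [ 619. -125.  106.] yaw -8.4 open 0.2 F [-0.7  0.3  0.1] | shift [ 0.058  2.778 -2.402] turn [-0.058 -0.001  0.001]
```

View pics/s12c.png

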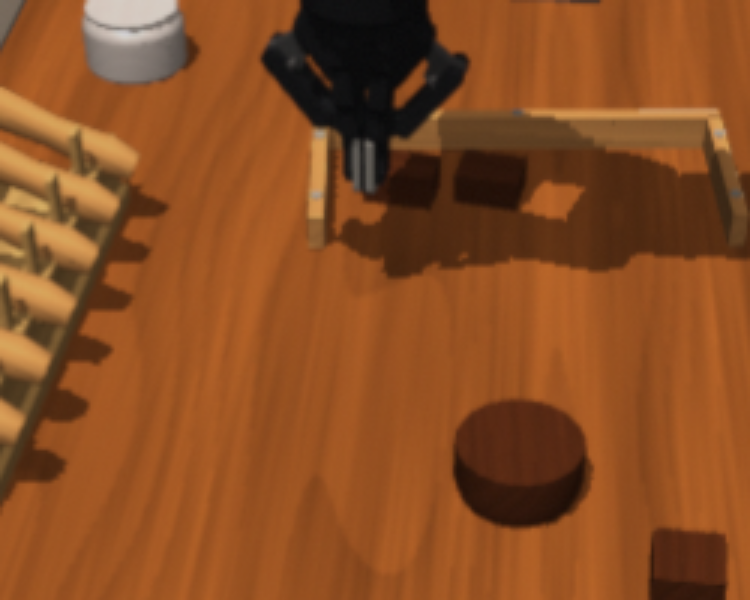

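View pics/t12.png

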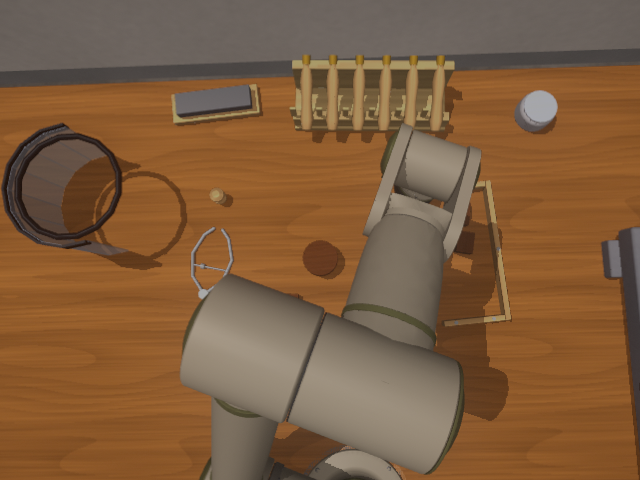

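Both a and b lie inside the bay, side by side in the crop at about (410, 180) and (490, 180). Now the near one, c.

Request:
drive_tool --plan '[0, 0.95, -0.8, -0.03, 0, 0, -0.65, 0, 0.95, -0.8, -0.03, 0, 0, -0.65, 0, 0.95, -0.8, -0.058, 0, 0, -0.65, 0, 0.95, -0.8, -0.058, 0, 0, -0.65]'

```text
time_s: 14.42
tool_pos: [549.0, -15.0, 104.6]
tool_rot: [0.703, -0.015, 0.711, 0.015]
force: [0.5, 0.7, 0.6]
opening: 15.2
```

Request:
drive_tool --plan '[0, 1, -0.65, 0, 0, 0, -0.65, 0, 1, -0.65, 0, 0, 0, -0.65, 0, 1, -0.65, 0, 0, 0, -0.65, 0, 1, -0.65, 0, 0, 0, -0.65]'

```text
time_s: 14.75
tool_pos: [475.0, 85.8, 104.1]
tool_rot: [0.701, -0.015, 0.713, 0.016]
force: [-0.0, 0.5, 0.7]
opening: 15.0
```

```bash
python3 go.py 422 185 90 2.5
```

```text
t 14.75 p [475.  86. 104.] yaw 2.5 open 15.0 F [-0.   0.5  0.7] | shift [ 0.151  1.015 -0.483] turn [ 0.    -0.005 -0.   ]
```

Request:
drive_tool --plan '[0, 1, -0.48, 0, 0, 0, -0.65, 0, 1, -0.48, 0, 0, 0, -0.65, 0, 1, -0.48, 0, 0, 0, -0.65, 0.3, 1, -0.48, 0, 0, 0, -0.65, 0.3, 1, -0.48, 0, 0, 0, -0.65]'

```text
time_s: 15.17
tool_pos: [419.6, 183.7, 71.8]
tool_rot: [0.698, -0.016, 0.715, 0.016]
force: [-0.3, -1.3, -0.6]
opening: 15.0
```

```bash
python3 - <<'E'
from h import *
s=cap('side')
cv2.imwrite('pics/s13c.png',cv2.resize(s['image'][200:400,250:500,::-1],None,fx=3,fy=3))
E
python3 go.py 422 187 27 2.5
```

```text
t 15.22 p [421. 183.  73.] yaw 2.6 open 14.5 F [ 1.  -0.1  0.5] | shift [0.463 0.038 0.023] turn [ 0.    -0.007 -0.   ]
```

View pics/s13c.png

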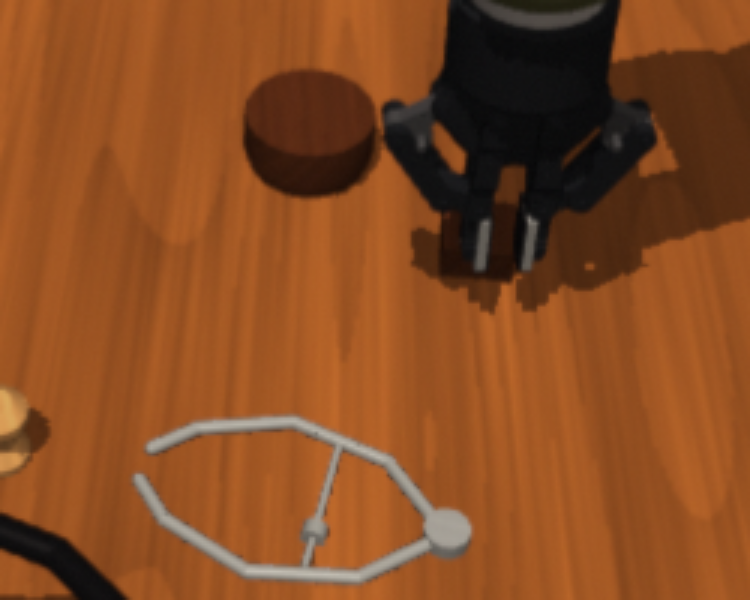

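Request:
drive_tool --plan '[0.3, 0.03, 0.02, 0, -0.007, 0, -0.65, 0.46, 0.03, 0.02, 0, -0.007, 0, -0.65, 0.46, 0.03, 0.02, 0, -0.007, 0, -0.65]'

```text
time_s: 15.47
tool_pos: [421.3, 184.8, 25.5]
tool_rot: [0.705, -0.015, 0.709, 0.015]
force: [-0.3, 1.3, 0.2]
opening: 15.0
```

Request:
drive_tool --plan '[0, -0.1, 0, 0, 0, 0, -0.65, 0, -0.2, 0, 0, 0, 0, -0.65, 0, -0.32, 0, 0, 0, 0, -0.65, 0, -0.44, 0, 0, 0, 0, -0.65, 0, -0.58, 0, 0, 0, 0, -0.65]'

```text
time_s: 15.88
tool_pos: [424.7, 125.5, 26.7]
tool_rot: [0.706, -0.015, 0.708, 0.015]
force: [-0.4, 0.3, -0.7]
opening: 15.2
```

Request:
drive_tool --plan '[0, -0.15, 0, 0, 0, 0, -0.65, 0, -0.3, 0, 0, 0, 0, -0.65, 0, -0.45, 0, 0, 0, 0, -0.65, 0, -0.6, 0, 0, 0, 0, -0.65, 0, -0.75, 0, 0, 0, 0, -0.65]'

```text
time_s: 16.3
tool_pos: [428.5, 48.6, 27.9]
tool_rot: [0.706, -0.014, 0.708, 0.014]
force: [-0.5, 0.4, -0.1]
opening: 15.2
```

```bash
python3 - <<'E'
from h import *
s=cap('side')
cv2.imwrite('pics/s14c.png',cv2.resize(s['image'][130:330,220:470,::-1],None,fx=3,fy=3))
E
python3 go.py 440 -228 27 2.5
```

```text
t 16.35 p [429.  47.  28.] yaw 2.2 open 15.2 F [ 1.6 -1.  -0.7] | shift [ 0.012 -2.751  0.003] turn [-0.002 -0.001  0.   ]
```

View pics/s14c.png

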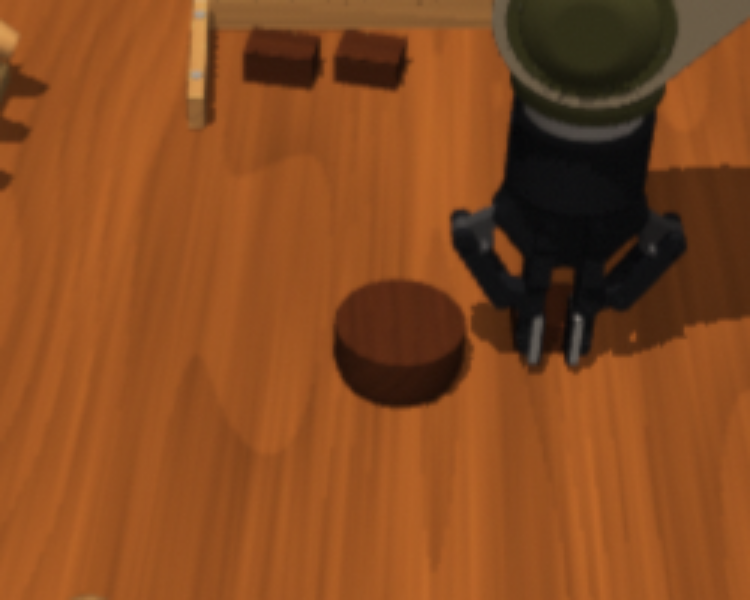

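The blank hasn't been touched, c is being carried ahead of the fingers, and a and b sit neatly in the bay. Continuing.

Request:
drive_tool --plan '[0, -0.15, 0, 0, 0, 0, -0.65, 0, -0.32, 0, 0, 0, 0, -0.65, 0, -0.49, 0, 0, 0, 0, -0.65, 0, -0.66, 0, 0, 0, 0, -0.65, 0, -0.83, 0, 0, 0, 0, -0.65]'

```text
time_s: 16.77
tool_pos: [432.7, -37.6, 29.0]
tool_rot: [0.707, -0.014, 0.707, 0.013]
force: [0.7, 0.8, -0.5]
opening: 15.1
```

Request:
drive_tool --plan '[0, -0.15, 0, 0, 0, 0, -0.65, 0, -0.32, 0, 0, 0, 0, -0.65, 0, -0.49, 0, 0, 0, 0, -0.65, 0, -0.66, 0, 0, 0, 0, -0.65, 0, -0.83, 0, 0, 0, 0, -0.65]'

```text
time_s: 17.18
tool_pos: [436.0, -122.1, 30.2]
tool_rot: [0.707, -0.013, 0.707, 0.012]
force: [1.1, 1.1, 0.6]
opening: 14.8
```

```bash
python3 - <<'E'
from h import *
s=cap('side')
cv2.imwrite('pics/s15c.png',cv2.resize(s['image'][90:290,220:470,::-1],None,fx=3,fy=3))
E
python3 go.py 440 -226 27 2.5
```

```text
t 17.23 p [ 437. -125.   30.] yaw 2.0 open 14.9 F [ 2.6 -2.7 -0.4] | shift [ 0.037 -1.012 -0.004] turn [-0.003  0.001  0.001]
```

View pics/s15c.png

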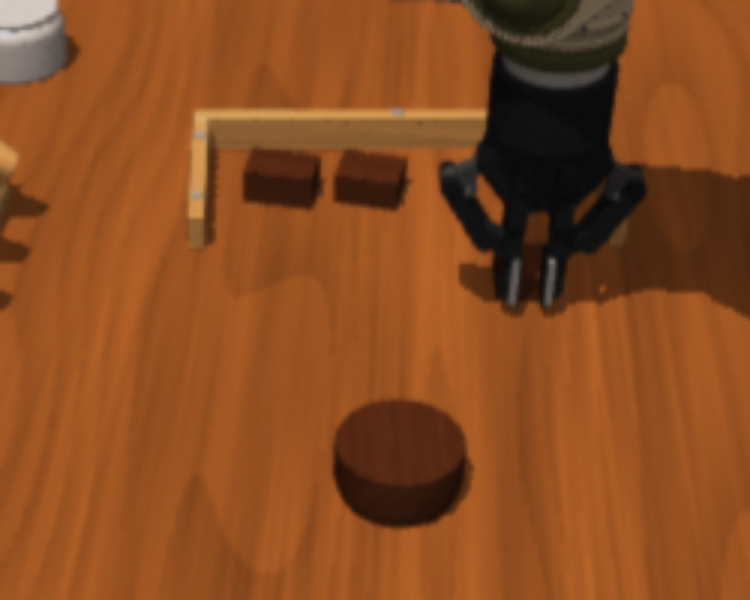

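Request:
drive_tool --plan '[0.01, -0.13, 0, 0, 0, 0, -0.65, 0.02, -0.28, 0, 0, 0, 0, -0.65, 0.03, -0.43, 0, 0, 0, 0, -0.65, 0.03, -0.57, 0, 0, 0, 0, -0.65, 0.03, -0.7, 0, 0, 0, 0, -0.65]'

```text
time_s: 17.65
tool_pos: [439.4, -196.0, 28.2]
tool_rot: [0.708, -0.013, 0.706, 0.011]
force: [0.2, 0.8, 0.1]
opening: 14.7
```

Request:
drive_tool --plan '[0, -0.12, 0, 0, 0, 0, -0.65, 0, -0.22, 0, 0, 0, 0, -0.65, 0, -0.28, 0, 0, 0, 0, -0.65, 0, -0.3, 0, 0, 0, 0, -0.65]'

```text
time_s: 17.98
tool_pos: [440.5, -226.9, 28.4]
tool_rot: [0.708, -0.013, 0.706, 0.01]
force: [0.2, 0.5, 0.9]
opening: 15.1
```

Request:
drive_tool --plan '[0, 0.15, 0, 0, 0, 0, -0.65, -0.2, 0.4, 0, 0, 0, 0, -0.65, -0.8, 0.7, 0, 0, 0, 0, -0.65, -0.9, 1, 0, 0, 0, 0, -0.65, -0.9, 1, 0, 0, 0, 0, -0.65]'

```text
time_s: 18.4
tool_pos: [436.7, -122.7, 121.0]
tool_rot: [0.709, -0.015, 0.705, 0.011]
force: [-0.5, 0.1, -0.7]
opening: 14.8
```

Request:
drive_tool --plan '[-0.4, 1, 0, 0, 0, 0, -0.65, -0.8, 1, 0, 0, 0, 0, -0.65, -0.8, 1, 0, 0, 0, 0, -0.65, -0.8, 1, 0, 0, 0, 0, -0.65]'

```text
time_s: 18.73
tool_pos: [432.5, -18.8, 203.6]
tool_rot: [0.711, -0.016, 0.703, 0.012]
force: [0.8, -0.7, 0.2]
opening: 15.3
```

Request:
drive_tool --plan '[-0.4, 1, 0, 0, 0, 0, -0.65, -0.4, 1, 0, 0, 0, 0, -0.65, -0.4, 1, 0, 0, 0, 0, -0.65, -0.4, 1, 0, 0, 0, 0, -0.65]'

```text
time_s: 19.07
tool_pos: [427.7, 85.1, 244.1]
tool_rot: [0.712, -0.017, 0.702, 0.014]
force: [0.2, 0.7, -0.1]
opening: 14.8
```

```bash
python3 - <<'E'
from fit import *
c=cap('top','t16.png');s=cap('side','s16.png')
B=blocks(c,s)
th=np.radians(4.6);n=np.array([-np.sin(th),np.cos(th)]);u=np.array([np.cos(th),np.sin(th)]);o=np.array([519,-250])
for k,r in B:
    f,nm,p,yw=r[0]; P=boxpts(p[0],p[1],np.radians(yw),DIM[nm])[:,:2]-o
    print(nm,'bay x',(P@u).min().round(),(P@u).max().round(),'y',(P@n).min().round(),(P@n).max().round())
for cam,cc in(('top',c),('side',s)):
  for nme,z in(('blank',20),('knob',20),('calipers',5)):
    for q in manip.outline_of(nme,cam)[:1]:
        ys,xs=np.nonzero(q['pixels']);print(cam,nme,round(q['p'],2),np.round(q['rect']),onz(cc,[[xs.mean(),ys.mean()]],z).round(0)[0])
print(manip.get_state()['time_s'],manip.get_state()['tool_pos'])
E
```

```text
2 [(np.float64(0.162), 'c', array([ 442., -258.]), np.float64(3.0)), (np.float64(0.352), 'a', array([ 442., -257.]), np.float64(-2.0)), (np.float64(0.507), 'b', array([ 442., -256.]), np.float64(-3.0))]
2 [(np.float64(0.227), 'a', array([ 545., -258.]), np.float64(-7.0)), (np.float64(0.294), 'c', array([ 545., -257.]), np.float64(-14.0)), (np.float64(0.352), 'b', array([ 544., -257.]), np.float64(-5.0))]
2 [(np.float64(0.172), 'a', array([ 609., -256.]), np.float64(-13.0)), (np.float64(0.188), 'b', array([ 609., -256.]), np.float64(-8.0)), (np.float64(0.346), 'c', array([ 609., -256.]), np.float64(-25.0))]
c bay x -98.0 -57.0 y -22.0 19.0
a bay x -1.0 51.0 y -32.0 12.0
a bay x 62.0 117.0 y -37.0 11.0
top blank 0.67 [299. 239. 338. 268.] [524.  57.  20.]
top knob 0.68 [205. 188. 227. 204.] [663. 282.  20.]
top calipers 0.97 [193. 227. 234. 296.] [509. 305.   5.]
side blank 0.68 [330. 225. 376. 265.] [519.  57.  20.]
side knob 0.94 [236. 329. 259. 358.] [664. 283.  20.]
side calipers 0.68 [297. 340. 407. 395.] [510. 308.   5.]
19.5667 [428.19598382  80.76004058 242.65506334]
```

View pics/t16.png

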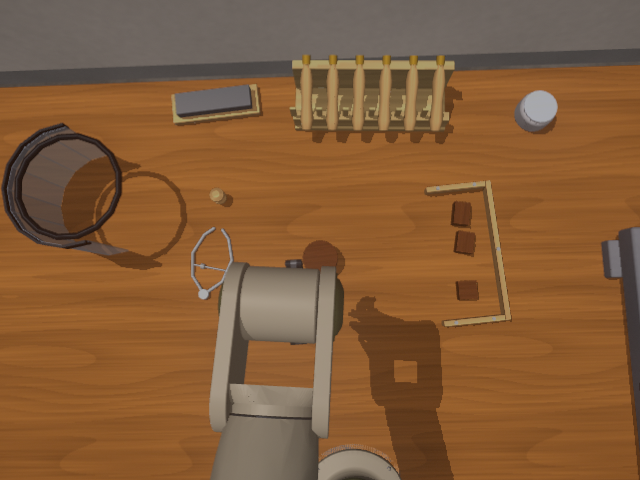

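View pics/s16.png

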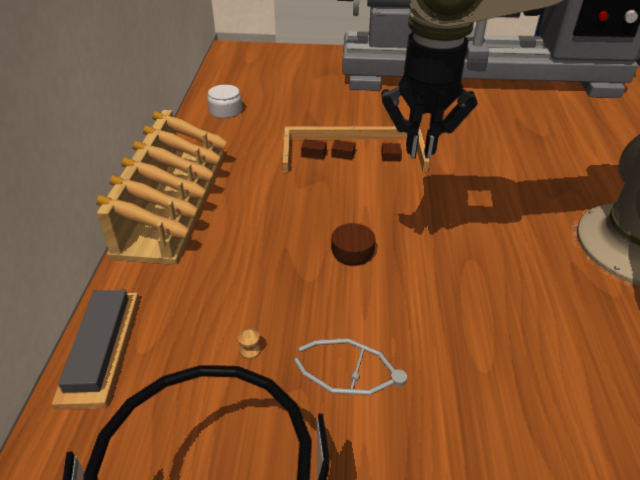

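All three offcuts are well inside the bay, at about columns 455–478, rows 203–300 in the top view. The blank, knob and calipers are unchanged, so I'm handing in.

```bash
python3 -c "
from cell import manip
print(manip.finish_job())"
```

```text
the job is handed in; nothing more can be done
None
```

All three offcuts are in the bay. I pushed them in with the fingertips, never gripping or lifting them, and handed the job in at about 19.6 s of the 64 s allowed. The hand-in gives no verdict.

- **Offcuts:** the last two-camera check put all of them inside. They were at least 46 mm in from the mouth, 28 mm off the back rail and 23 mm off the side rails.
- **Everything else:** in the side view the blank, knob and calipers were within about 2 mm of where they started. The top view gave the blank 7 mm off in x, but the arm was partly covering it there, and the pictures show it in its old place.
- **Force and contact:** the wrist force readings I took never went above about 4 N, and the arm was clear of everything at the end.
- **One correction:** the first push line for offcut b would have run it into the end of the far rail. I backed off, moved it over with a diagonal push, then pushed it straight in.
- **One disagreement:** the last shape fit slightly preferred a's size over b's for the block nearest the far rail. That is b, as tracked from the start, and the fit put it in the same place with either size.

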